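Hang a sign blank on the lipped drying rail

TASK

Take the hook carrier with the red sign blank out of the leaning plywood stand and hang it on the drying rail: at the open end of the rail lift its hook over the front lip and lower it until it seats behind the lip. Then slide it along under the yellow keeper strip until it is up against the orange end stop, and let go. Do not strike the rail, and leave the other things on the table where they are.

Things in the scene. Friction and masses are not known exactly. Their poses are not given: they have to be found in the camera images.
- carrier_tab (a point): Centre of the carrier's black grip tab (carrier: loose, about 220 g). z runs up the carrier, y across, x to the side its hook points to. Tab 10 mm thick (x), 36 wide (y), from 38 mm below to 24 above this point. At the start the carrier leans in the stand, z 35 degrees from vertical to the stand's -x (towards the robot), hook on the upper side.
- carrier_hook (a point): Centre of the carrier's hook mouth, on the hook arm's underside; carrier axes; 12 mm in x, -44 in z from carrier_tab. Arm 6 mm thick. Mouth 14 mm wide (x) between the shank's back face (-7) and the tongue (x 7 to 13), which reaches 14 mm below the arm. Arm and tongue 36 mm wide (y). Seated: arm rests on the lip's top edge, lip in the mouth.
- carrier_blank (a point): Centre of the red blank, 128 mm below carrier_tab on the same carrier (carrier axes): 80 mm wide (y), 6 thick (x), 92 high (z); its lower edge is the carrier's foot, 174 mm below carrier_tab. In the stand it sits between low side guides; about 80 mm of travel up along the carrier's z clears them.
- rail: Fixed aluminium rail on a stand, 220 mm long along its y; origin on the table under the lip's middle; z up, x away from the robot, -y to the end stop. Lip 4 mm thick (x -2 to 2), top edge at z 175, front face down to 125. Channel behind it, x 2 to 26, floor 18 mm below the lip's top, back wall to 16 above. Posts behind at x 30 to 44. Foot plate x -40 to 85, 10 thick.
- rail_load (a point): Point on the lip's top edge in the middle of the rail's open part (rail axes; rail y = 60 mm, z = 175). The hook can go over the lip only where no keeper is: whole hook within rail y 15 to 110 mm.
- rail_home (a point): Point on the lip's top edge where the hook's middle is when the carrier touches the orange end stop (rail axes; rail y = -72 mm, z = 175). Stop face at rail y -90. The yellow keeper strip covers the channel from rail y -110 to 5 mm (x 3 to 30), underside 12 mm, top 16 above the lip's top, with a flared mouth at y 4 to 15 up to 21 above; the seated hook slides under it.
- stand: Fixed leaning stand of plywood, foot plate 120x105 mm, origin at the centre of its underside, z up; highest part about 95 mm above the table. The carrier in it leans to the stand's -x side.
- side_cutters: red-handled side cutters, 130x52x12 mm, a bystander, loose, lying flat; origin at the centre of its underside.
- spring_clamp: blue plastic spring clamp, 101x53x17 mm, a bystander, loose, lying flat; origin at the centre of its underside.
- tape_roll: black tape roll, 64 mm across, 18 mm high, a bystander, loose, lying flat; origin at the centre of its underside.
- sanding_block: sanding block, 100x60x28 mm, a bystander, loose, lying flat; origin at the centre of its underside.

How it is judged:
By the outcome, as a careful person would: the job done as asked, in the order asked, and still so for the second after the job is handed in, with the robot touching nothing.
It also fails if it takes over 40 s, if anything falls off the work surface, if the arm or the gripper's body presses on something with over 40 N, if the wrist force passes 120 N, or if a joint passes its speed limit or range.

ROBOT

A 6-joint arm with a two-finger parallel gripper is mounted at the origin on a cart in front of the work surface, level with it; the furniture and walls round the work are solid. World frame = base frame: x ahead of the robot, y to its left, z up, the work surface at z = 0. Lengths are in m, angles in rad, forces in N, time in s.
With the tool pointing down it reaches from about 0.25 to 0.8 m from the base axis. Payload 8.5 kg.
Tool frame: the origin (TCP) lies midway between the tips of the shut fingers; the grasp point (between the pads) lies 19 mm behind it (robot.grip_depth is the distance from the TCP to the grasp point, in m); z points along the fingers, y is the direction in which the jaws open and shut (so a half turn about z gives the same grasp; the last joint's range is limited). The gripper opens to 85 mm and grips with 20 to 120 N. Pads are 22 mm wide; open, the fingers measure 114 mm over their backs; the gripper's body (76 mm by 85 mm) begins 54 mm behind the grasp point. The pads swing forward as they close: fully open they stand 13 mm farther back than shut.
Start: joints at [1.333, 0.238, -0.013, 1.319, 0, 1.571], TCP at [0.124, 0.51, 0.231] pointing down, gripper open.
Joint ranges: [-2.66, 2.66], [-1.03, 1.9], [-1.14, 1.46], [-1.82, 2.27], [-1.45, 1.34], [-3.14, 3.14]. Speed limits (rad/s): [2.22, 2.22, 2.79, 3.14, 3.14, 3.14].

INTERFACE

Orientations are given as a unit quaternion [w, x, y, z].
In Python, from rig import robot gives the robot as it stands.
- The arm moves only by the shell command python3 -m inch 'ROWS'. ROWS is JSON, a list that holds one entry, the list of rows, each a list of 5 numbers: the opening, from 0 (shut) to 1 (fully open), then the shift along the tool's x, y, z in units of 10 cm (1.0 is 10 cm), then the turn about the tool's z in units of 90 degrees (1.0 is 90 degrees). A call has 1 to 20 rows; each row is the pose to reach, as a shift and turn from the pose commanded when the call began, along the tool's axes at that moment; what a row does not reach only later rows make up. A row lasts 1/12 s, in which the tool goes at most 41.7 mm and 7.16 degrees, less where a joint would pass 70% of its speed; a pose out of reach is approached as far as the arm can. A call with a number of a shift or a turn outside -1 to 1 is refused whole. A call with a gripper value outside its range is refused whole. The fingers move at their own pace and stop on an object; the grip force is fixed at half the most. Time passes only in rows, so rows that repeat a pose let the fingers close. It gives the time, the measured TCP pose, the force and the opening at its end, in the units of the state.
- robot.sense(): the state, without advancing time (a new reading comes with each control period).
- robot.camera(name): name is "scene" or "top" or "wrist"; returns a dict with "color" (384x512x3 uint8, red, green, blue), "mtx" (3x3 intrinsics, pixels), "T" (4x4, takes a point from camera to world coordinates). Camera axes: x right, y down, z forward; pixel columns grow to the right and rows downward; lengths in m; the calibration is good to about 2 mm. The wrist camera is an equidistant fisheye: a pixel r from the principal point sees the ray r / f radians off the axis. A picture is of the moment at which its call begins. There is no depth.
- robot.job_done(): hands the job in, once; it reports no verdict.
Trained networks look in the newest picture that a camera, given by its name, has taken for a name from the list of things; names that differ only in an ending like _2 or _b are one class to them, and where a whole thing is asked for, a point or a joint stands for the part that bears it (a point fixed in the world has none). Each returns a list of dicts, best first, with "score" (0 to 1); they miss things now and then, are a little off and sometimes report something else, mostly with a low value. They report only what shows in the picture. A call takes as long as a camera call.
- robot.find_in(camera, thing): "point" ([x, y, z] in m, in world coordinates, good to about 4 mm: the middle of the surface that is visible of it).
- robot.trace(camera, thing): "region" (384x512 bool, what is visible of it).
The state is a dict: "time_s": time; "joints": joint angles; "qd": joint speeds; "effort": joint torques, N m; "ee_pos": TCP position; "tool_rot": TCP orientation; "ft_force": force on the tool from outside, world axes, zero at the start; "wrist_torque": the same for the moment, N m; "grip_width": finger opening in m.
Only numpy, scipy, OpenCV 4.12 (cv2) and the standard library are available. Lean on these libraries where they do the work, as an engineer would, in place of code of your own. Each camera call takes 0.05 s, during which the arm holds its last target.

## Working session

There is one attempt and no reset: what is moved stays moved. The work goes in short steps, Python scripts to look and compute and a shell command to move; the robot and the scene stay as the last step left them, time stands still between calls to the robot, and variables do not carry over. Pictures are saved under pics/ and viewed, and the job is handed in when it is done.

```bash
ls; mkdir -p pics; python3 - <<'E'
from rig import robot
import cv2
print(robot.sense())
for n in ["scene","top","wrist"]:
    c=robot.camera(n); cv2.imwrite(f"pics/{n}0.png",c["color"][:,:,::-1]); print(n,c["mtx"].round(1).tolist(),c["T"].round(3).tolist())
    for t in ["carrier_tab","carrier_hook","carrier_blank","rail","rail_load","rail_home","stand"]:
        r=robot.find_in(n,t)
        print(n,t,[(round(d["score"],2),[round(float(v),4) for v in d["point"]]) for d in r[:2]])
E
```

```text
pics
{'time_s': 0.0, 'joints': array([ 1.33300494e+00,  2.38822583e-01, -1.42804125e-02,  1.31919222e+00,
        1.54328479e-05,  1.57081175e+00]), 'qd': array([ 0.00042822,  0.00094939, -0.00156361, -0.000136  ,  0.00103599,
        0.00071429]), 'effort': array([ 3.63825238e-04, -5.38775826e+01,  3.46439123e+01,  1.84299838e-02,
        5.00442866e-05, -2.26134563e-05]), 'ee_pos': array([0.12356266, 0.50981525, 0.23064551]), 'tool_rot': array([-9.65519764e-05,  1.18623398e-01,  9.92939035e-01, -7.43237576e-04]), 'ft_force': array([-0.89066842,  0.54693456, -0.29178747]), 'wrist_torque': array([-0.00444252,  0.01251129, -0.02284546]), 'grip_width': 0.08515373825154515}
scene [[393.7, 0.0, 259.9], [0.0, 393.7, 195.0], [0.0, 0.0, 1.0]] [[0.891, -0.283, 0.356, 0.167], [-0.454, -0.541, 0.708, -0.815], [-0.008, -0.792, -0.61, 0.774], [0.0, 0.0, 0.0, 1.0]]
scene carrier_tab [(0.85, [0.4973, 0.1021, 0.1417])]
scene carrier_hook [(0.77, [0.4997, 0.1033, 0.1415])]
scene carrier_blank [(0.63, [0.501, 0.0989, 0.1438])]
scene rail [(0.63, [0.5045, -0.2069, 0.0092]), (0.58, [0.3746, -0.2655, 0.
[... 432 characters left out ...]
.0, 1.0]]
top carrier_tab []
top carrier_hook [(0.84, [0.508, 0.1135, 0.1077])]
top carrier_blank [(0.59, [0.5063, 0.1126, 0.1103])]
top rail [(0.83, [0.5024, -0.1763, 0.0097])]
top rail_load [(0.57, [0.5006, -0.1747, 0.0109])]
top rail_home [(0.59, [0.4992, -0.1777, 0.0074])]
top stand [(0.87, [0.5378, 0.086, 0.0083]), (0.66, [0.5112, 0.1104, 0.1104])]
wrist [[297.3, 0.0, 255.6], [0.0, 297.3, 191.4], [0.0, 0.0, 1.0]] [[0.236, 0.935, 0.264, 0.058], [0.972, -0.227, -0.064, 0.527], [0.0, 0.272, -0.962, 0.374], [0.0, 0.0, 0.0, 1.0]]
wrist carrier_tab []
wrist carrier_hook []
wrist carrier_blank []
wrist rail []
wrist rail_load []
wrist rail_home []
wrist stand [(0.49, [0.4733, 0.0767, 0.0072])]
```

View pics/scene0.png

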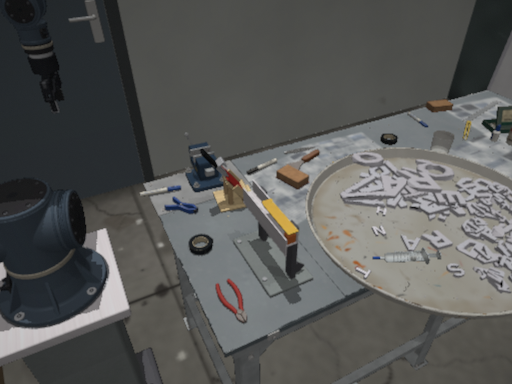

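View pics/top0.png

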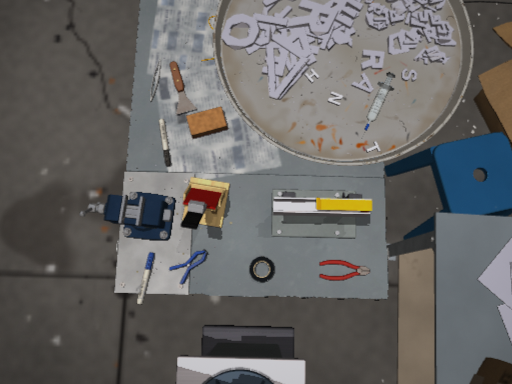

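View pics/wrist0.png

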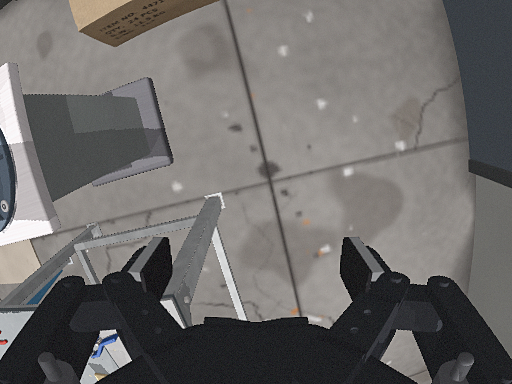

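```bash
python3 - <<'E'
import cv2
a=cv2.imread("pics/scene0.png")[140:300,150:320]; cv2.imwrite("pics/s_crop.png",cv2.resize(a,None,fx=4.7,fy=3.75*1.0,interpolation=cv2.INTER_CUBIC) if 0 else cv2.resize(a,(637,600),interpolation=cv2.INTER_CUBIC))
a=cv2.imread("pics/top0.png")[165:295,165:390]; cv2.imwrite("pics/t_crop.png",cv2.resize(a,None,fx=3.5,fy=3.5,interpolation=cv2.INTER_CUBIC))
E
```

```text
(no output)
```

View pics/s_crop.png

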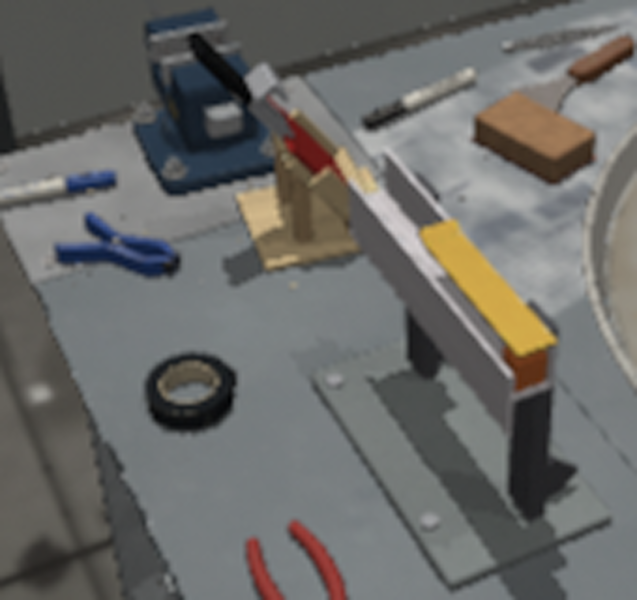

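View pics/t_crop.png

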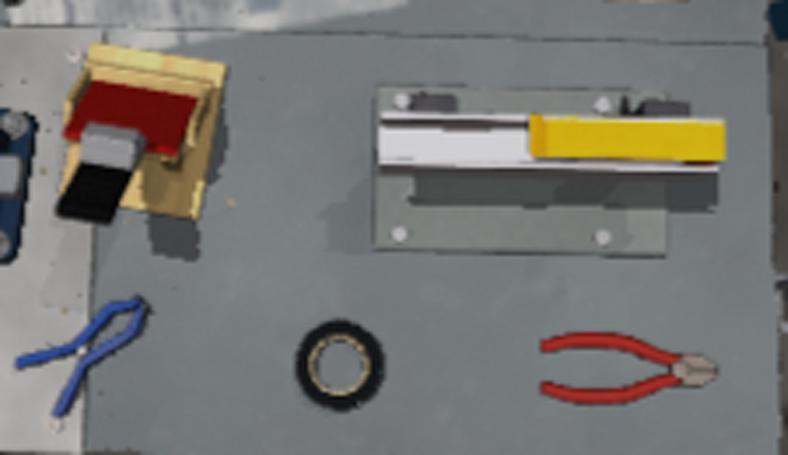

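```bash
python3 -m inch '[[[1,-0.4,-0.4,-0.4,0],[1,-0.8,-0.85,-0.8,0],[1,-0.85,-0.95,-0.8,0],[1,-0.85,-0.95,-0.8,0]]]' && python3 -m inch '[[[1,-0.3,-0.3,0,0],[1,-0.6,-0.6,0,0],[1,-0.85,-0.9,0,0],[1,-0.85,-0.9,0,0]]]' && python3 -m inch '[[[1,-0.3,-0.3,0,0],[1,-0.6,-0.6,0,0],[1,-0.85,-0.9,0,0],[1,-0.85,-0.9,0,0]]]' && python3 -m inch '[[[1,-0.3,-0.3,0,0],[1,-0.6,-0.7,0,0],[1,-0.7,-0.8,0,0],[1,-0.7,-0.8,0,0],[1,-0.7,-0.8,0,0],[1,-0.7,-0.8,0,0]]]'
python3 - <<'E'
from rig import robot
import cv2
s=robot.sense();print(s["time_s"],s["ee_pos"],s["tool_rot"],s["ft_force"])
n="wrist"
c=robot.camera(n); cv2.imwrite(f"pics/{n}1.png",c["color"][:,:,::-1])
import numpy as np; np.savez("w1.npz",**c)
for t in ["carrier_tab","carrier_hook","carrier_blank","rail","stand"]:
        r=robot.find_in(n,t)
        print(n,t,[(round(d["score"],2),[round(float(v),4) for v in d["point"]]) for d in r[:2]])
E
```

```text
time_s: 1.53
ee_pos: [0.1846, 0.3958, 0.3133]
tool_rot: [0.0, 0.119, 0.993, 0.001]
ft_force: [0.8, 1.9, 0.2]
grip_width: 0.0852
time_s: 1.87
ee_pos: [0.2472, 0.2853, 0.3119]
tool_rot: [0.001, 0.121, 0.993, -0.001]
ft_force: [0.7, 0.8, 0.1]
grip_width: 0.0852
time_s: 2.2
ee_pos: [0.309, 0.1776, 0.3116]
tool_rot: [0.001, 0.122, 0.993, -0.001]
ft_force: [0.1, 0.6, 0.3]
grip_width: 0.0856
time_s: 2.7
ee_pos: [0.3557, 0.0888, 0.3113]
tool_rot: [-0.0, 0.119, 0.993, 0.0]
ft_force: [0.4, 1.7, 0.1]
grip_width: 0.0856
2.7 [0.3556984  0.08881499 0.31131432] [-1.37108311e-04  1.19052295e-01  9.92887972e-01  8.03260919e-05] [0.44827523 1.67279901 0.13929454]
wrist carrier_tab [(0.65, [0.4967, 0.1115, 0.1558])]
wrist carrier_hook [(0.6, [0.4936, 0.1093, 0.1561])]
wrist carrier_blank [(0.68, [0.4984, 0.1146, 0.1551])]
wrist rail [(0.61, [0.5016, -0.131, 0.008])]
wrist stand [(0.88, [0.5096, 0.1053, 0.0102])]
```

```bash
python3 - <<'E'
import cv2
a=cv2.imread("pics/wrist1.png"); cv2.imwrite("pics/wrist1b.png",cv2.resize(a,(800,600),interpolation=cv2.INTER_CUBIC))
E
```

```text
(no output)
```

View pics/wrist1b.png

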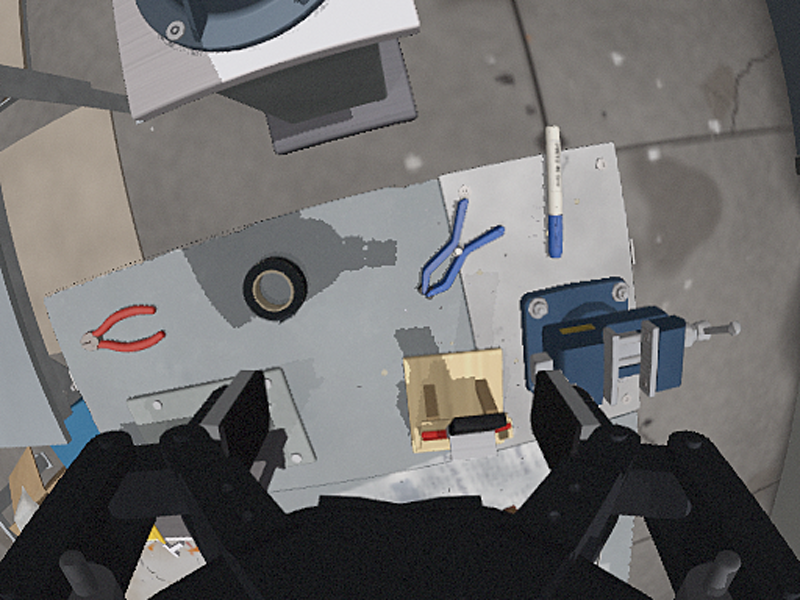

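```bash
python3 - <<'E'
import cv2
def crop(f,x0,y0,w,h,s,o):
    a=cv2.imread(f)[y0:y0+h,x0:x0+w]; cv2.imwrite(o,cv2.resize(a,None,fx=s,fy=s,interpolation=cv2.INTER_NEAREST))
crop("pics/top0.png",180,170,60,60,10,"pics/tz.png")
crop("pics/scene0.png",190,140,70,70,8,"pics/sz.png")
crop("pics/wrist1.png",250,215,90,80,8,"pics/wz.png")
crop("pics/top0.png",265,180,115,65,7,"pics/tr.png")
E
```

```text
(no output)
```

View pics/tz.png

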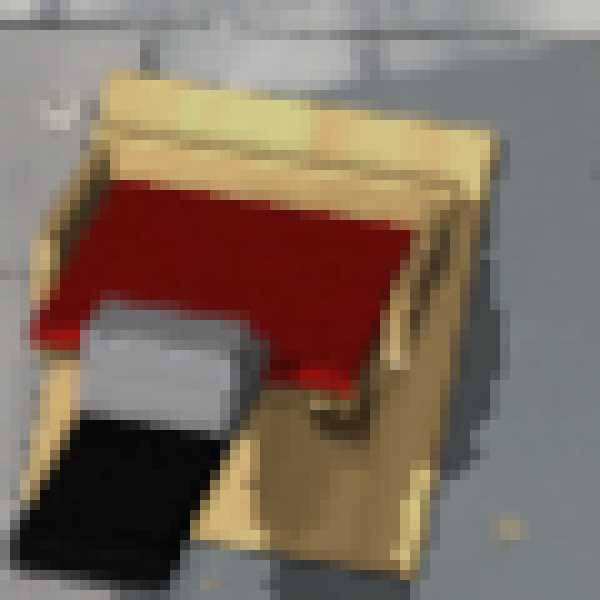

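View pics/sz.png

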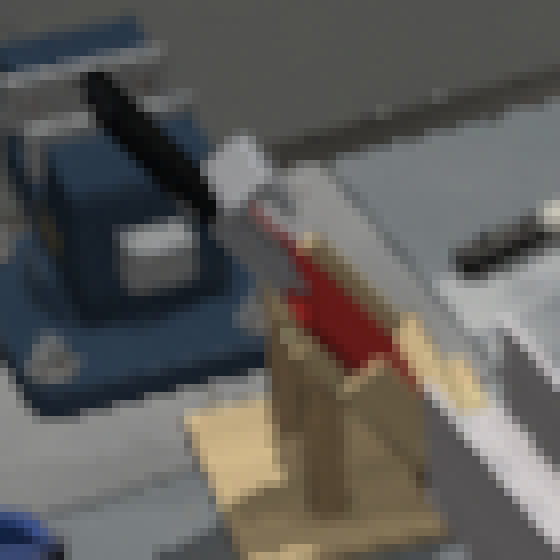

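View pics/wz.png

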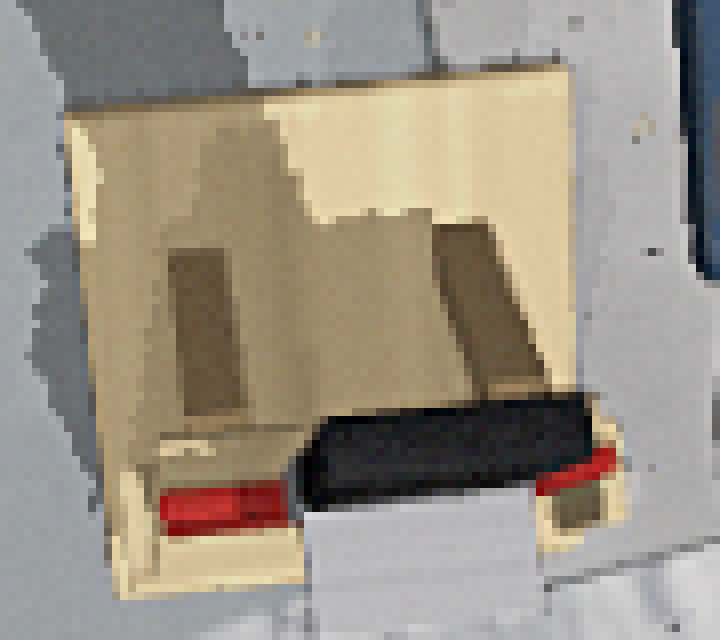

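View pics/tr.png

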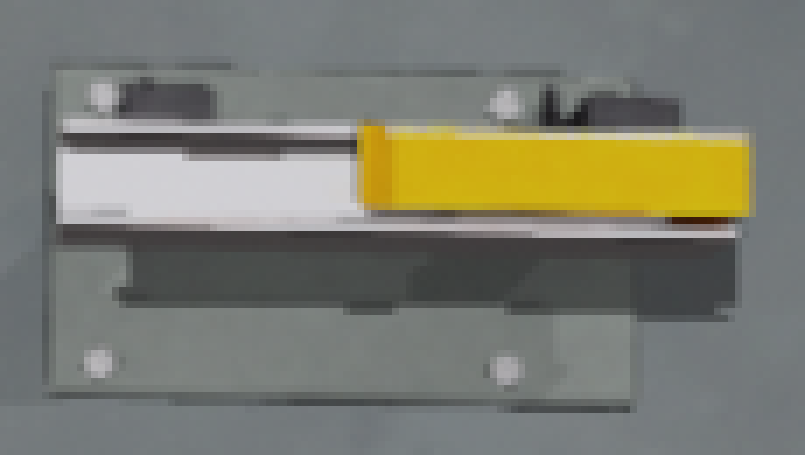

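```bash
cat > fit.py <<'E'
import numpy as np, cv2
from scipy.optimize import least_squares
from scipy.spatial.transform import Rotation as R
TOP=(np.array([[474.6,0,263.9],[0,474.6,196.3],[0,0,1]]),None)
def proj(cam,P):
    K=cam["mtx"];T=cam["T"];p=(np.asarray(P)-T[:3,3])@T[:3,:3]
    if cam["fish"]:
        rho=np.hypot(p[:,0],p[:,1]);th=np.arctan2(rho,p[:,2]);s=th/np.maximum(rho,1e-9)
        u=p[:,:2]*s[:,None]
    else: u=p[:,:2]/p[:,2:]
    return u@np.diag([K[0,0],K[1,1]])+K[:2,2]
def px(pts,scale,o): return np.array(pts,float)/scale+np.array(o)-0.5
E
python3 - <<'E'
from fit import *
from rig import robot
C={n:dict(robot.camera(n),fish=False) for n in ("top","scene")}
w=np.load("w1.npz");C["wrist"]={"mtx":w["mtx"],"T":w["T"],"fish":True}
np.save("cams.npy",C,allow_pickle=True)
obs=[("top",10,(180,170),[([-5,18,24],(12,572)),([-5,-18,24],(172,587)),([5,18,-38],(80,412)),([5,-18,-38],(228,435)),([25,18,-38],(88,328)),([25,-18,-38],(240,350)),([25,18,-58],(103,298)),([25,-18,-58],(262,325)),([3,40,-82],(42,322)),([3,-40,-82],(355,370))]),
("scene",8,(190,140),[([-5,-18,-38],(207,218)),([5,-18,-38],(218,178))]),
("wrist",8,(250,215),[([-5,18,24],(585,395)),([-5,-18,24],(330,420)),([5,18,24],(592,462))])]
def res(p,full=False):
    r=R.from_euler("ZY",[p[3],-p[4]]).as_matrix(); out=[]
    for n,s,o,l in obs:
        P=np.array([a for a,b in l])/1000@r.T+p[:3]
        out.append(proj(C[n],P)-px([b for a,b in l],s,o))
    out=np.vstack(out)
    return out if full else np.r_[out.ravel(), (p[4]-np.radians(35))*50]
s=least_squares(res,[.48,.1,.16,-.13,np.radians(35)],loss="soft_l1");p=s.x
print("tab",p[:3],"yaw,lean",np.degrees(p[3:]));print(res(p,True).round(1).tolist())
r=R.from_euler("ZY",[p[3],-p[4]]).as_matrix();print("foot",p[:3]+r@[0,0,-.174])
obs2=[("top",7,(265,180),[([0,110,175],(60,224)),([0,-110,175],(737,236)),([30,-110,191],(750,133)),([3,-110,191],(750,215)),([28,110,191],(62,126))]),
("scene",3.75,(150,140),[([-2,-110,175],(510,397)),([3,-110,191],(527,352))])]
def res2(p,full=False):
    r=R.from_euler("Z",p[2:3]).as_matrix()[0] if 0 else R.from_euler("z",p[2]).as_matrix(); out=[]
    for n,s,o,l in obs2:
        P=np.array([a for a,b in l])/1000@r.T+[p[0],p[1],0]
        out.append(proj(C[n],P)-px([b for a,b in l],s,o))
    out=np.vstack(out)
    return out if full else out.ravel()
s=least_squares(res2,[.5,-.2,0]);q=s.x;print("rail",q[:2],np.degrees(q[2]));print(res2(q,True).round(1).tolist())
E
```

```text
tab [0.46734961 0.1161763  0.17660175] yaw,lean [-8.2806522  35.23566306]
[[-0.5, -0.0], [-0.4, 1.3], [-0.2, -0.3], [0.3, 0.0], [-0.3, 0.4], [-0.1, 0.8], [0.2, -0.3], [-0.5, -0.3], [-1.0, -0.2], [0.4, 0.7], [0.4, 0.1], [1.6, 3.0], [0.3, -0.4], [-2.8, 0.3], [0.5, 0.8]]
foot [0.56669072 0.10171826 0.03448099]
rail [ 0.49588476 -0.17857704] 0.4906370873485406
[[0.5, -0.2], [1.1, 0.0], [0.6, 0.4], [0.9, 0.6], [0.6, 0.4], [0.9, -5.5], [-1.4, 0.3]]
```

```bash
python3 - <<'E'
import cv2
def crop(f,x0,y0,w,h,s,o):
    a=cv2.imread(f)[y0:y0+h,x0:x0+w]; return cv2.resize(a,None,fx=s,fy=s,interpolation=cv2.INTER_NEAREST)
import numpy as np
a=crop("pics/top0.png",100,180,80,70,5,"");b=crop("pics/wrist1.png",330,175,80,70,5,"")
cv2.imwrite("pics/vise.png",np.hstack([a,b]))
E
```

```text
(no output)
```

View pics/vise.png

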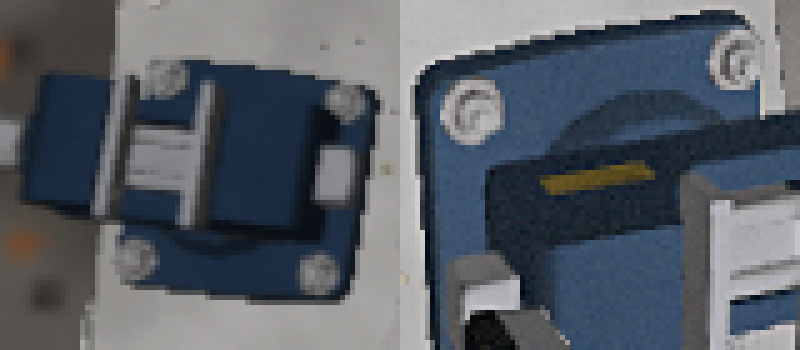

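```bash
python3 - <<'E'
from fit import *
C=np.load("cams.npy",allow_pickle=True).item()
for a,b in [((160,226),(361,224)),((136.4,224.4),(388,210))]:
    f=lambda P:np.r_[proj(C["top"],P[None])[0]-a,proj(C["wrist"],P[None])[0]-b]
    s=least_squares(f,[.45,.2,.1]);print(s.x,s.fun.round(1))
E
```

```text
[0.46174166 0.20480655 0.10691651] [-2.1  0.2 -1.1  0.4]
[0.47032761 0.26436005 0.06721141] [ 1.1 -0.4  0.6 -0.4]
```

```bash
python3 -m inch '[[[1,-0.35,0.2,0,-0.03],[1,-0.7,0.4,0.1,-0.06],[1,-0.97,0.52,0.3,-0.06],[1,-0.97,0.52,0.6,-0.06],[1,-0.97,0.52,0.7,-0.06],[1,-0.97,0.52,0.7,-0.06],[1,-0.97,0.52,0.7,-0.06]]]'
python3 - <<'E'
from rig import robot
import cv2,numpy as np
from scipy.spatial.transform import Rotation as R
s=robot.sense();q=s["tool_rot"];M=R.from_quat(np.r_[q[1:],q[0]]).as_matrix();print(s["ee_pos"],M.round(4))
print((M.T@(np.array([.4628,.1168,.162])-s["ee_pos"])*10).round(3), np.degrees(np.arctan2(M[0,1],M[1,1])))
c=robot.camera("wrist"); cv2.imwrite("pics/wrist2.png",cv2.resize(c["color"][:,:,::-1],(800,600)));np.savez("w2.npz",**c)
E
```

```text
time_s: 3.68
ee_pos: [0.4615, 0.1162, 0.2418]
tool_rot: [-0.0, 0.072, 0.997, -0.0]
ft_force: [-0.4, 0.3, 0.9]
grip_width: 0.0852
[0.46152819 0.11623469 0.24180471] [[-9.897e-01  1.429e-01 -1.000e-03]
 [ 1.429e-01  9.897e-01 -3.000e-04]
 [ 1.000e-03 -4.000e-04 -1.000e+00]]
[-0.013  0.008  0.798] 8.216192688618456
```

View pics/wrist2.png

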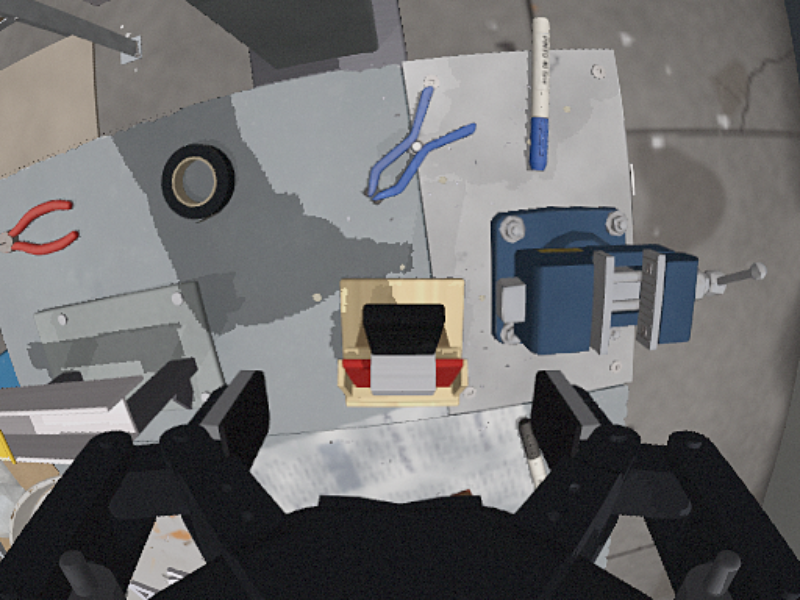

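```bash
python3 -m inch '[[[1,-0.01,0.01,0.35,0],[1,-0.01,0.01,0.6,0],[1,-0.01,0.01,0.8,0],[1,-0.01,0.01,0.8,0],[1,-0.01,0.01,0.8,0],[0.3,-0.01,0.01,0.8,0],[0,-0.01,0.01,0.8,0],[0,-0.01,0.01,0.8,0],[0,-0.01,0.01,0.8,0],[0,-0.01,0.01,0.8,0],[0,-0.01,0.01,0.8,0],[0,-0.01,0.01,0.8,0],[0,-0.01,0.01,0.8,0]]]'
python3 - <<'E'
from rig import robot
import cv2,numpy as np
print(robot.sense()["wrist_torque"])
for n in ("wrist","scene"):
  c=robot.camera(n);a=c["color"][:,:,::-1]; 
  if n=="scene": a=a[100:260,150:350]
  cv2.imwrite(f"pics/{n}3.png",cv2.resize(a,(750,600)))
E
```

```text
time_s: 4.82
ee_pos: [0.464, 0.1174, 0.1624]
tool_rot: [0.001, 0.072, 0.997, 0.0]
ft_force: [-2.2, 0.1, 7.6]
grip_width: 0.0349
[0.07381621 0.32844724 0.00290014]
```

View pics/wrist3.png

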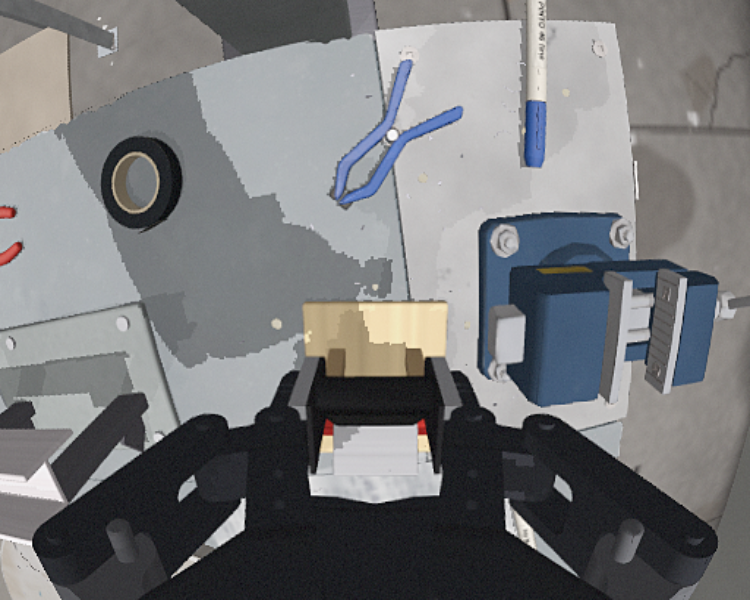

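View pics/scene3.png

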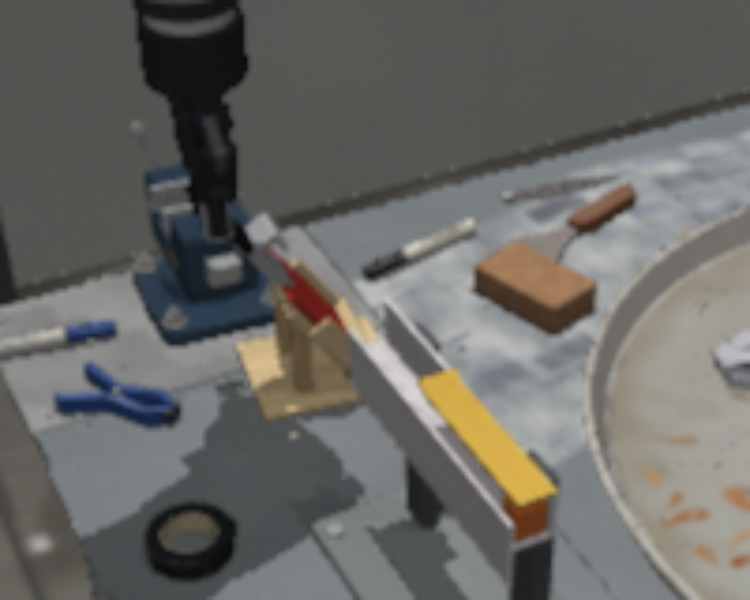

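```bash
python3 -m inch '[[[0,0.057,0,-0.082,0],[0,0.17,0,-0.245,0],[0,0.285,0,-0.41,0],[0,0.4,0,-0.57,0],[0,0.51,0,-0.735,0],[0,0.63,0,-0.9,0],[0,0.63,0,-0.9,0],[0,0.63,0,-0.9,0],[0,0.63,0,-0.9,0]]]'
python3 - <<'E'
from rig import robot
import cv2,numpy as np
print(robot.sense()["wrist_torque"])
for n in ("wrist","scene"):
  c=robot.camera(n);a=c["color"][:,:,::-1]; 
  if n=="scene": a=a[80:240,130:330]
  cv2.imwrite(f"pics/{n}4.png",cv2.resize(a,(750,600)))
E
```

```text
time_s: 5.67
ee_pos: [0.4011, 0.1261, 0.2509]
tool_rot: [-0.0, 0.072, 0.997, -0.0]
ft_force: [0.4, 0.8, -2.7]
grip_width: 0.0348
[-0.02660459  0.18593327 -0.03426898]
```

View pics/wrist4.png

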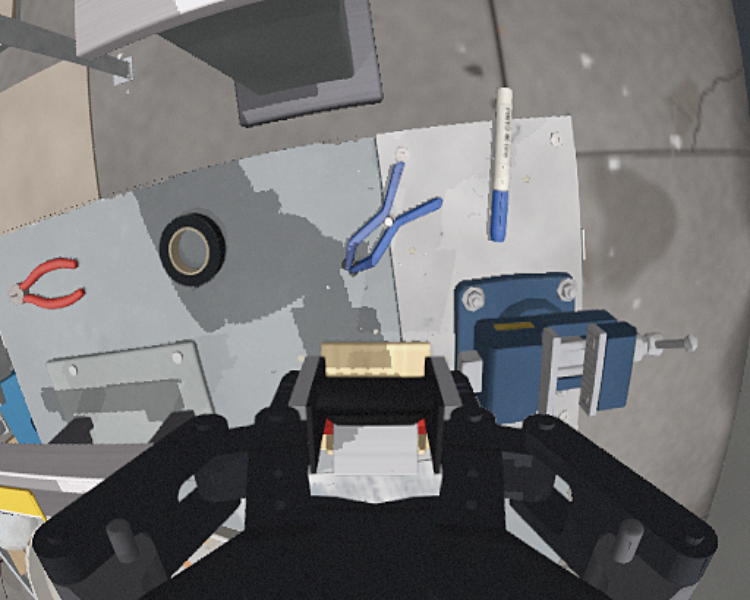

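View pics/scene4.png

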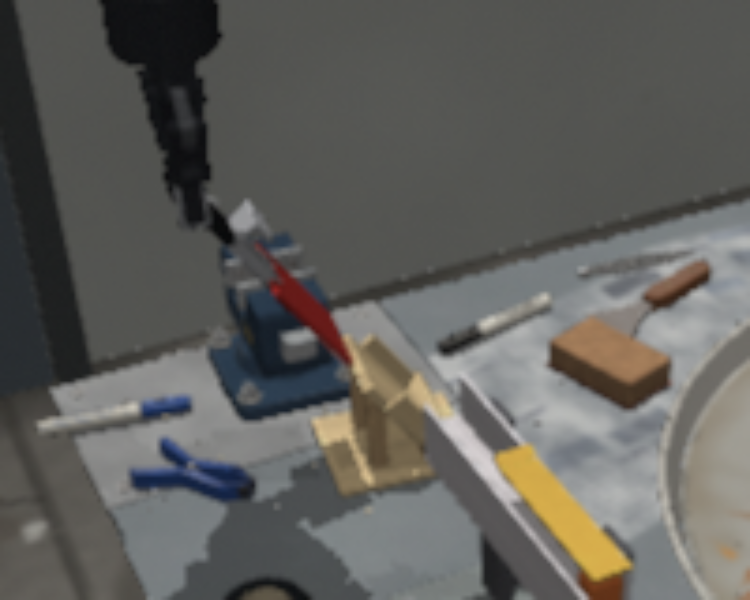

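```bash
python3 - <<'E'
from fit import *
C=np.load("cams.npy",allow_pickle=True).item();c=C["wrist"]
def ray(u,z):
    f=lambda P:(proj(c,np.array([[P[0],P[1],z]]))[0]-u)
    return least_squares(f,[.5,.1]).x
for p in [(170,250),(232,250),(432,225),(492,222),(65,110),(568,68)]:
    u=px([p],8,(250,215))[0];print(p,ray(u,.012).round(3))
for p in [(185,415),(245,410),(480,393),(548,380)]:
    u=px([p],8,(250,215))[0];print(p,ray(u,.08).round(3))
E
python3 -m inch '[[[0,0.2,0,0,0],[0,0.45,0,0,0],[0,0.65,0,0,0],[0,0.65,0,0.1,0],[0,0.65,0,0.35,0],[0,0.65,0,0.6,0],[0,0.65,0,0.7,0],[0,0.65,0,0.7,0],[0,0.65,0,0.7,0],[0,0.65,0,0.7,0]]]'
```

```text
(170, 250) [0.508 0.078]
(232, 250) [0.511 0.091]
(432, 225) [0.516 0.132]
(492, 222) [0.519 0.145]
(65, 110) [0.472 0.065]
(568, 68) [0.488 0.166]
(185, 415) [0.508 0.078]
(245, 410) [0.51  0.089]
(480, 393) [0.517 0.131]
(548, 380) [0.518 0.143]
time_s: 6.6
ee_pos: [0.3374, 0.1355, 0.1817]
tool_rot: [0.0, 0.072, 0.997, -0.0]
ft_force: [0.1, 0.4, -2.3]
grip_width: 0.0351
```

```bash
python3 -m inch '[[[0,-0.2,0,0,0],[0,-0.45,0,0,0],[0,-0.6,0,0,0],[0,-0.66,0,0,0],[0,-0.72,0,-0.01,0],[0,-0.78,0,-0.03,0],[0,-0.84,0,-0.05,0],[0,-0.9,0,-0.07,0],[0,-0.96,0,-0.1,0],[0,-0.96,0,-0.1,0]]]'
python3 - <<'E'
from rig import robot
import cv2,numpy as np
print(robot.sense()["wrist_torque"])
for n in ("scene",):
  c=robot.camera(n);a=c["color"][:,:,::-1]; 
  if n=="scene": a=a[80:240,130:330]
  cv2.imwrite(f"pics/{n}5.png",cv2.resize(a,(750,600)))
E
```

```text
time_s: 7.43
ee_pos: [0.4319, 0.1217, 0.1919]
tool_rot: [-0.0, 0.072, 0.997, -0.0]
ft_force: [-4.9, 0.2, -1.0]
grip_width: 0.0351
[ 0.02969283  1.41432523 -0.0190957 ]
```

View pics/scene5.png

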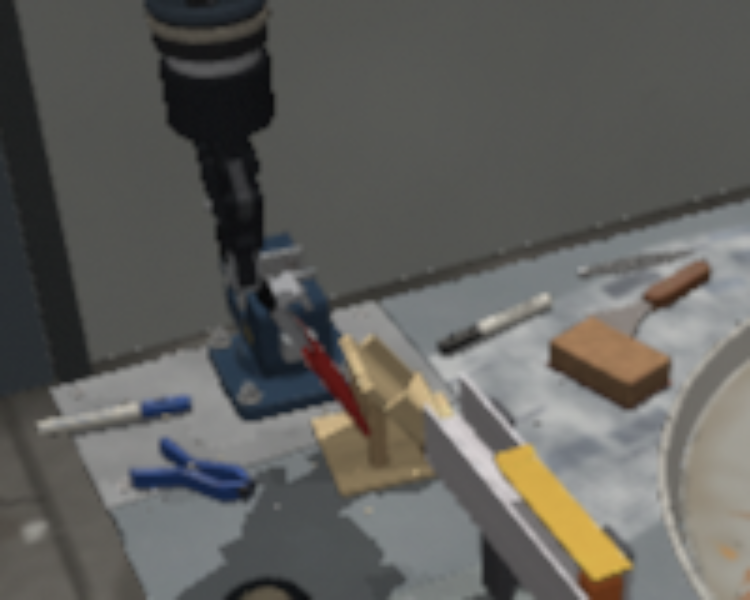

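```bash
python3 -m inch '[[[0,-0.08,0,-0.04,0],[0,-0.16,0,-0.08,0],[0,-0.24,0,-0.11,0],[0,-0.32,0,-0.14,0],[0,-0.4,0,-0.16,0],[0,-0.48,0,-0.18,0],[0,-0.56,0,-0.19,0],[0,-0.64,0,-0.2,0],[0,-0.64,0,-0.2,0]]]'
python3 - <<'E'
from rig import robot
import cv2,numpy as np
print(robot.sense()["wrist_torque"])
for n in ("scene","top"):
  c=robot.camera(n);a=c["color"][:,:,::-1]; 
  if n=="scene": a=a[80:240,130:330]
  else: a=a[160:240,140:240]
  cv2.imwrite(f"pics/{n}6.png",cv2.resize(a,(750,600)))
E
```

```text
time_s: 8.23
ee_pos: [0.4969, 0.1124, 0.2113]
tool_rot: [0.0, 0.072, 0.997, -0.0]
ft_force: [-2.4, 0.1, -1.7]
grip_width: 0.035
[0.19506614 0.68578577 0.00771873]
```

View pics/scene6.png

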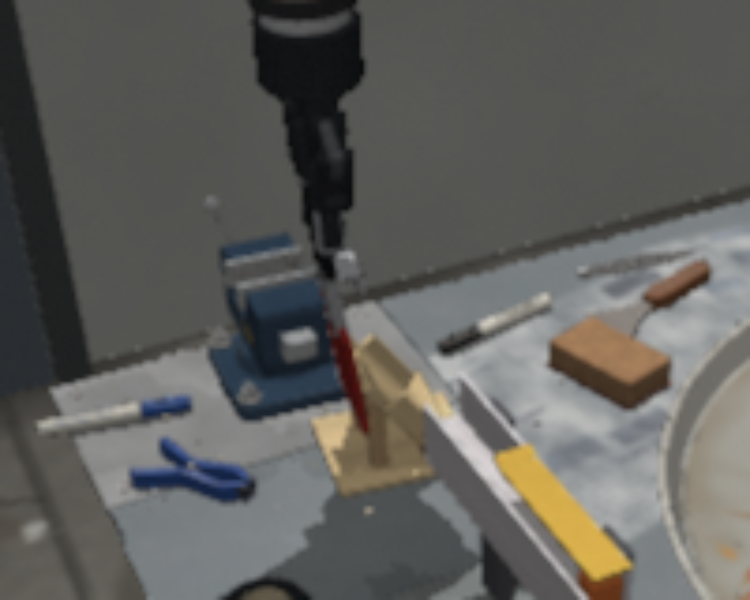

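```bash
cat >> fit.py <<'E'
def overlay(img,cam,tcp,yaw,lean,grip_z=.009,up=.021,color=(0,255,0)):
    r=R.from_euler("ZY",[yaw,-lean]).as_matrix()
    tab=np.array(tcp)+[0,0,up]-r@[0,0,grip_z]
    for x,y,z in [((-3,3),(-40,40),(-174,-82)),((19,25),(-18,18),(-58,-38)),((-5,5),(-18,18),(-38,24))]:
        V=np.array([[a,b,c] for a in x for b in y for c in z])/1000@r.T+tab
        u=proj(cam,V)
        for i in range(8):
            for j in (1,2,4):
                if not i&j: cv2.line(img,tuple(int(v*16) for v in u[i]),tuple(int(v*16) for v in u[i|j]),color,1,cv2.LINE_AA,4)
    return tab,tab+r@[0,0,-.174]
E
python3 - <<'E'
from fit import *
from rig import robot
c=dict(robot.camera("scene"),fish=False);s=robot.sense()
out=[]
for L in (0,6,12):
    a=cv2.resize(c["color"][:,:,::-1],None,fx=5,fy=5,interpolation=cv2.INTER_CUBIC)
    k=dict(c);k["mtx"]=c["mtx"].copy();k["mtx"][:2]*=5
    print(overlay(a,k,s["ee_pos"],-.1445,np.radians(L)))
    out.append(a[125*5:210*5,200*5:250*5])
cv2.imwrite("pics/ov.png",np.hstack(out))
E
```

```text
(array([0.49592088, 0.11250699, 0.22334706]), array([0.49592088, 0.11250699, 0.04934706]))
(array([0.49685183, 0.11237152, 0.22339636]), array([0.51485023, 0.1097525 , 0.05034955]))
(array([0.49777258, 0.11223754, 0.22354373]), array([0.53357219, 0.10702819, 0.05334604]))
```

View pics/ov.png

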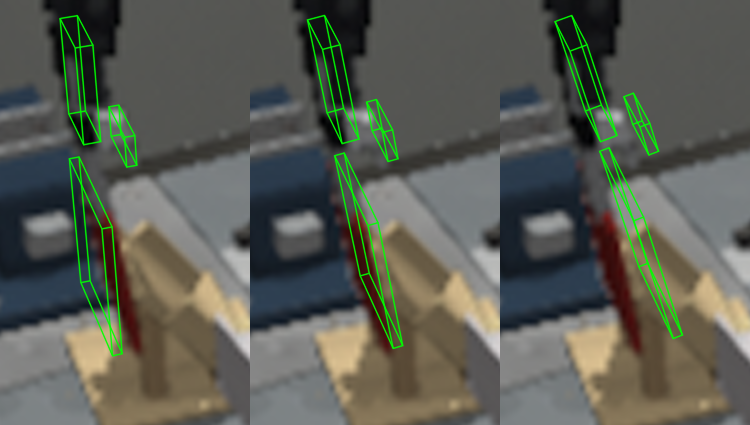

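```bash
python3 -m inch '[[[0,-0.06,0,0,0],[0,-0.12,0,0,0],[0,-0.12,0,0,0],[0,-0.04,0,0,0],[0,0.1,0,-0.05,0],[0,0.1,0,-0.05,0],[0,0.1,0,-0.05,0]]]'
python3 - <<'E'
from fit import *
from rig import robot
c=dict(robot.camera("scene"),fish=False);s=robot.sense();print(s["ee_pos"],s["wrist_torque"])
out=[]
for L in (-3,0,4):
    a=cv2.resize(c["color"][:,:,::-1],None,fx=5,fy=5,interpolation=cv2.INTER_CUBIC)
    k=dict(c);k["mtx"]=c["mtx"].copy();k["mtx"][:2]*=5
    overlay(a,k,s["ee_pos"],-.1445,np.radians(L))
    out.append(a[120*5:210*5,200*5:250*5])
cv2.imwrite("pics/ov2.png",np.hstack(out))
E
```

```text
time_s: 8.97
ee_pos: [0.4847, 0.1142, 0.2172]
tool_rot: [0.001, 0.071, 0.997, 0.0]
ft_force: [0.5, 0.9, -2.3]
grip_width: 0.0348
[0.48513022 0.11423103 0.21702434] [ 0.02737008  0.03357742 -0.05259707]
```

View pics/ov2.png

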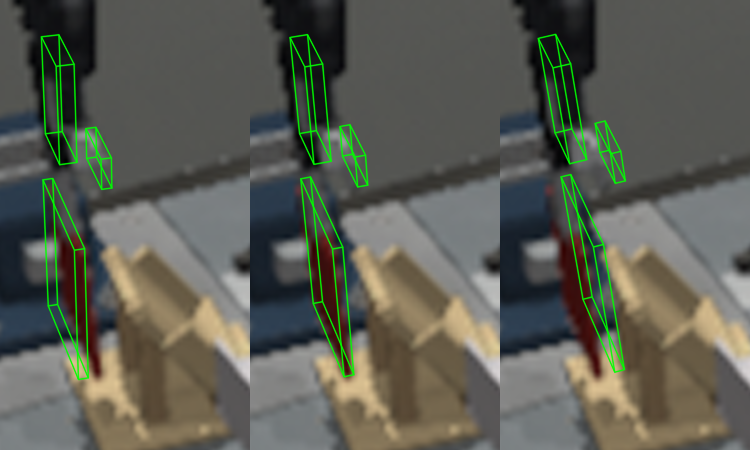

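```bash
python3 -m inch '[[[0,0.15,0,-0.15,0],[0,0.3,-0.1,-0.32,0],[0,0.3,-0.4,-0.32,0],[0,0.3,-0.7,-0.32,0],[0,0.3,-0.95,-0.32,-0.05],[0,0.3,-0.95,-0.32,-0.098],[0,0.3,-0.95,-0.32,-0.098],[0,0.3,-0.95,-0.32,-0.098]]]'
python3 - <<'E'
from rig import robot
import numpy as np
from scipy.spatial.transform import Rotation as R
s=robot.sense();q=s["tool_rot"];M=R.from_quat(np.r_[q[1:],q[0]]).as_matrix();print(s["ee_pos"],np.degrees(np.arctan2(M[0,1],M[1,1])))
print((M.T@(np.array([.455,-.1186,.250])-s["ee_pos"])*10).round(3))
E
```

```text
time_s: 9.68
ee_pos: [0.4423, 0.0242, 0.2485]
tool_rot: [0.0, -0.004, 1.0, 0.0]
ft_force: [-0.2, -0.1, -2.6]
grip_width: 0.035
[0.44229308 0.02419258 0.24851692] -0.4208854361507311
[-0.117 -1.429 -0.015]
```

```bash
python3 -m inch '[[[0,0,-0.25,0,0],[0,0,-0.6,0,0],[0,0,-0.9,0,0],[0,0,-0.9,0,0]]]'; python3 -m inch '[[[0,0,-0.25,0,0],[0,0,-0.53,-0.01,0],[0,0,-0.53,-0.01,0],[0,0,-0.53,-0.01,0],[0,0,-0.53,-0.01,0]]]'
python3 - <<'E'
from fit import *
from rig import robot
s=robot.sense();print(s["ee_pos"])
for n in ("top","scene","wrist"):
    c=dict(robot.camera(n),fish=n=="wrist")
    np.savez(f"r_{n}.npz",**c)
    f=5
    if n=="wrist": cv2.imwrite("pics/w7.png",cv2.resize(c["color"][:,:,::-1],(800,600)));continue
    a=cv2.resize(c["color"][:,:,::-1],None,fx=f,fy=f,interpolation=cv2.INTER_CUBIC)
    x0,y0=(250,150) if n=="top" else (200,150)
    cv2.imwrite(f"pics/{n}7.png",a[y0*f:(y0+110)*f,x0*f:(x0+140)*f])
E
```

```text
time_s: 10.02
ee_pos: [0.4435, -0.0687, 0.2483]
tool_rot: [0.0, -0.003, 1.0, -0.001]
ft_force: [0.1, 0.0, -2.1]
grip_width: 0.0347
time_s: 10.43
ee_pos: [0.4437, -0.118, 0.2492]
tool_rot: [-0.0, -0.005, 1.0, 0.0]
ft_force: [0.6, 0.3, -2.0]
grip_width: 0.0349
[ 0.44369798 -0.11799402  0.24918906]
```

View pics/top7.png

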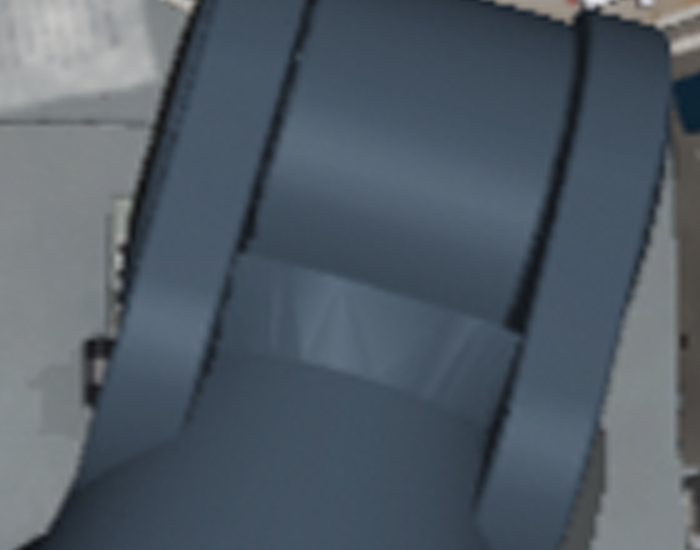

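View pics/scene7.png

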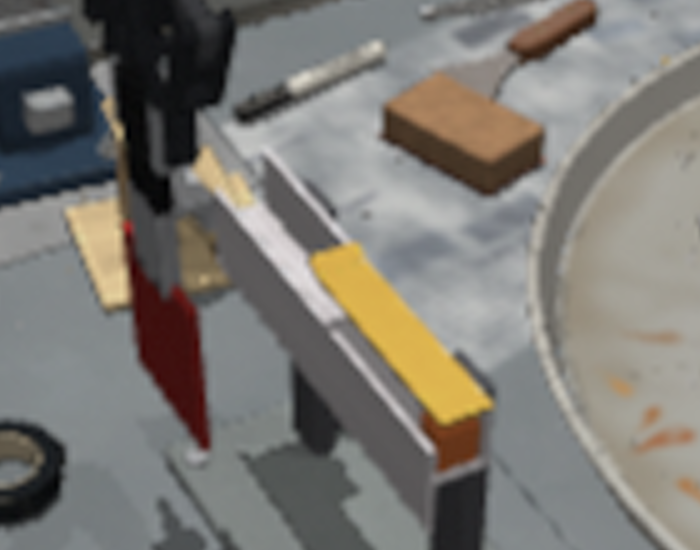

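View pics/w7.png

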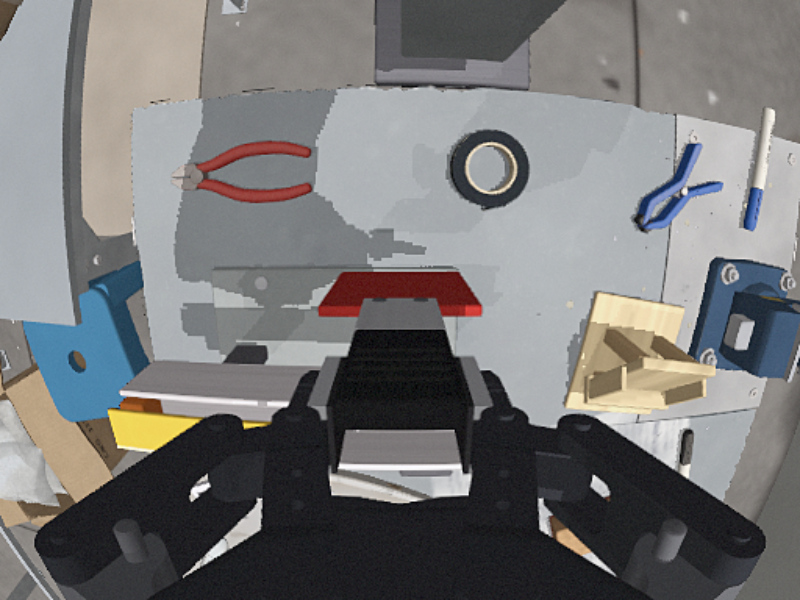

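```bash
python3 - <<'E'
from fit import *
q=[.4959,-.1786,np.radians(.49)];r=R.from_euler("z",q[2]).as_matrix()
segs=[((-2,110,175),(-2,-110,175)),((-2,-110,175),(-2,-110,125)),((3,-110,191),(3,4,191)),((30,-110,191),(30,4,191)),((3,-110,191),(30,-110,191)),((-40,100,10),(-40,-60,10)),((2,110,175),(2,-110,175))]
def ov(n,x0,y0,w,h,f,o,tcp):
    z=np.load(f"r_{n}.npz");k={"mtx":z["mtx"].copy(),"T":z["T"],"fish":n=="wrist"};k["mtx"][:2]*=f
    a=cv2.resize(z["color"][:,:,::-1],None,fx=f,fy=f,interpolation=cv2.INTER_CUBIC)
    for s in segs:
        P=np.array([np.linspace(s[0][i],s[1][i],30) for i in range(3)]).T/1000@r.T+[q[0],q[1],0]
        cv2.polylines(a,[(proj(k,P)*16).astype(np.int32)],False,(0,255,0),1,cv2.LINE_AA,4)
    overlay(a,k,tcp,np.radians(.49),0,color=(255,255,0))
    cv2.imwrite(o,a[y0*f:(y0+h)*f,x0*f:(x0+w)*f])
t=[.4437,-.118,.2492]
ov("scene",210,150,100,110,5,"pics/o1.png",t)
ov("wrist",60,160,260,150,3,"pics/o2.png",t)
E
```

```text
(no output)
```

View pics/o1.png

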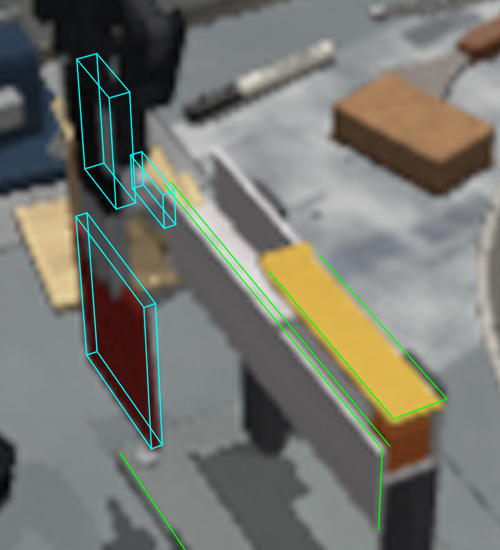

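View pics/o2.png

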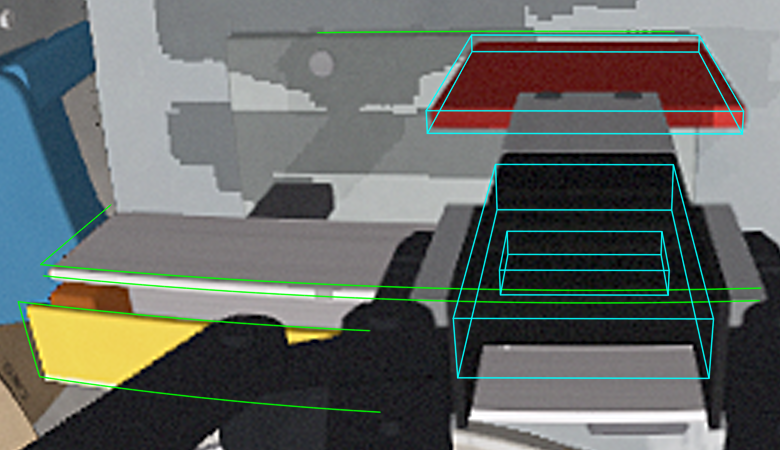

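```bash
python3 -m inch '[[[0,-0.15,0,0,0],[0,-0.3,0,0,0],[0,-0.4,0,0,0],[0,-0.4,0,0,0],[0,-0.4,0,0,0],[0,-0.4,0,0.1,0],[0,-0.4,0,0.16,0],[0,-0.4,0,0.16,0],[0,-0.4,0,0.16,0]]]'
python3 - <<'E'
from fit import *
from rig import robot
s=robot.sense();print(s["ee_pos"])
for n in ("scene",):
    c=dict(robot.camera(n),fish=n=="wrist")
    f=7
    a=cv2.resize(c["color"][:,:,::-1],None,fx=f,fy=f,interpolation=cv2.INTER_CUBIC)
    x0,y0=(215,150)
    cv2.imwrite(f"pics/{n}8.png",a[y0*f:(y0+85)*f,x0*f:(x0+100)*f])
E
```

```text
time_s: 11.33
ee_pos: [0.4827, -0.1182, 0.2328]
tool_rot: [-0.001, -0.005, 1.0, 0.0]
ft_force: [0.3, 0.1, -1.8]
grip_width: 0.0347
[ 0.48266159 -0.1182127   0.23276608]
```

View pics/scene8.png

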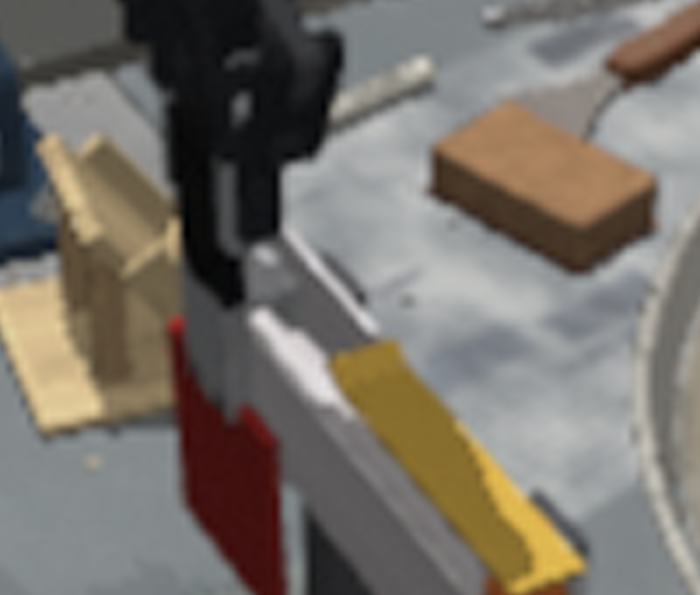

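```bash
python3 -m inch '[[[0,-0.01,0,0.06,0],[0,-0.01,0,0.12,0],[0,-0.01,0,0.17,0],[0,-0.01,0,0.19,0],[0,-0.01,0,0.2,0],[0,-0.01,0,0.2,0],[0,-0.01,0,0.2,0]]]'
python3 - <<'E'
from fit import *
from rig import robot
s=robot.sense();print(s["ee_pos"])
for n in ("scene",):
    c=dict(robot.camera(n),fish=n=="wrist")
    f=7
    a=cv2.resize(c["color"][:,:,::-1],None,fx=f,fy=f,interpolation=cv2.INTER_CUBIC)
    x0,y0=(215,150)
    cv2.imwrite(f"pics/{n}9.png",a[y0*f:(y0+85)*f,x0*f:(x0+100)*f])
E
```

```text
time_s: 11.97
ee_pos: [0.4846, -0.1183, 0.2134]
tool_rot: [0.0, -0.005, 1.0, -0.0]
ft_force: [0.2, -0.0, -0.8]
grip_width: 0.0349
[ 0.48459917 -0.11829462  0.21340579]
```

View pics/scene9.png

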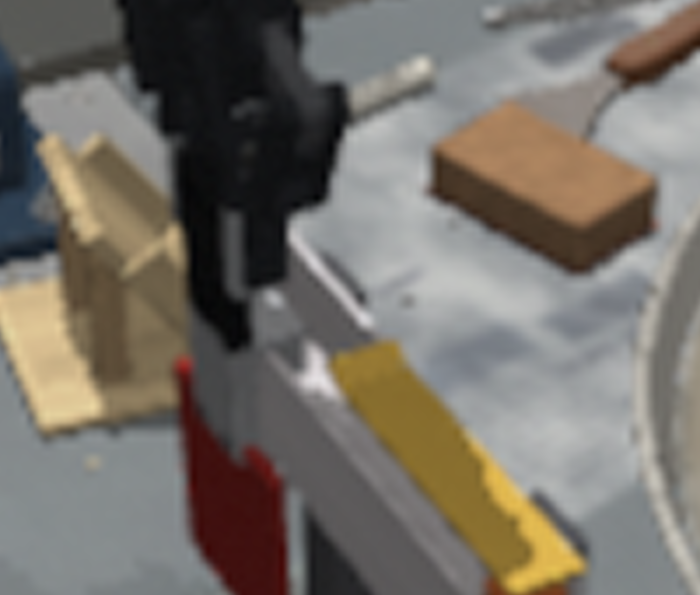

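```bash
python3 -m inch '[[[0,0,0,0.01,0],[0,0,0,0.02,0],[0,0,0,0.02,0]]]';python3 -m inch '[[[0,0,0,0.01,0],[0,0,0,0.02,0],[0,0,0,0.02,0]]]'
```

```text
time_s: 12.27
ee_pos: [0.4845, -0.1183, 0.2112]
tool_rot: [-0.0, -0.005, 1.0, -0.0]
ft_force: [0.5, -0.1, -1.9]
grip_width: 0.0351
time_s: 12.52
ee_pos: [0.4844, -0.1183, 0.2091]
tool_rot: [-0.0, -0.005, 1.0, 0.0]
ft_force: [-0.1, -0.4, -2.9]
grip_width: 0.0349
```

```bash
python3 -m inch '[[[0,0,0,0.01,0],[0,0,0,0.02,0],[0,0,0,0.02,0]]]';python3 -m inch '[[[0,0,0,0.01,0],[0,0,0,0.015,0],[0,0,0,0.015,0]]]'
```

```text
time_s: 12.77
ee_pos: [0.4844, -0.1183, 0.2071]
tool_rot: [-0.0, -0.005, 1.0, 0.0]
ft_force: [-0.7, 0.2, -2.0]
grip_width: 0.0346
time_s: 13.02
ee_pos: [0.4845, -0.1183, 0.206]
tool_rot: [0.0, -0.005, 1.0, -0.0]
ft_force: [-0.4, 0.0, -0.3]
grip_width: 0.0349
```

```bash
python3 -m inch '[[[0,0,0,0.005,0],[0,0,0,0.01,0],[0,0,0,0.01,0]]]'
python3 - <<'E'
from fit import *
from rig import robot
s=robot.sense();print(s["ft_force"],s["wrist_torque"])
for n in ("scene",):
    c=dict(robot.camera(n),fish=n=="wrist")
    print(robot.sense()["ft_force"])
    f=7
    a=cv2.resize(c["color"][:,:,::-1],None,fx=f,fy=f,interpolation=cv2.INTER_CUBIC)
    x0,y0=(215,150)
    cv2.imwrite(f"pics/{n}10.png",a[y0*f:(y0+85)*f,x0*f:(x0+100)*f])
E
```

```text
time_s: 13.27
ee_pos: [0.4846, -0.1183, 0.2059]
tool_rot: [0.001, -0.005, 1.0, -0.0]
ft_force: [-3.7, 1.2, 9.6]
grip_width: 0.035
[-3.67741355  1.24147396  9.64267634] [0.16007527 0.75593945 0.02046632]
[-3.93727179  0.95183529  7.98487124]
```

View pics/scene10.png

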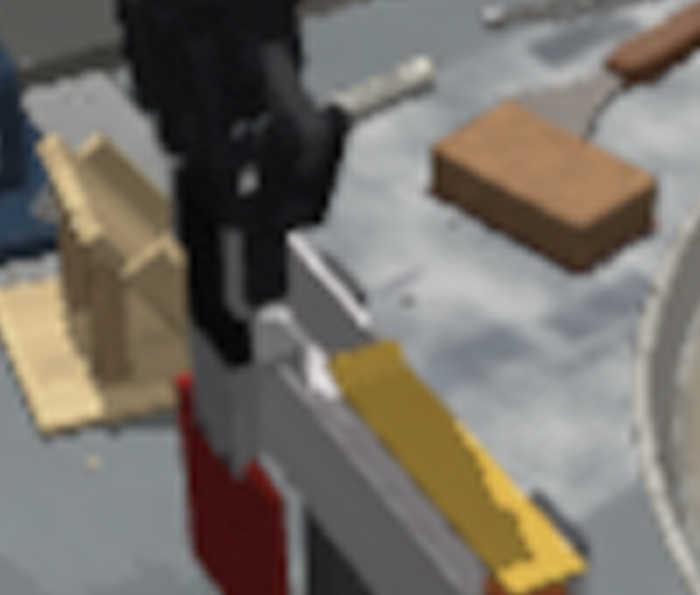

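```bash
python3 -m inch '[[[0,0,0,-0.01,0],[0,0,0,-0.02,0],[0,0,-0.06,-0.02,0],[0,0,-0.15,-0.02,0],[0,0,-0.24,-0.02,0],[0,0,-0.33,-0.02,0],[0,0,-0.42,-0.02,0],[0,0,-0.46,-0.02,0],[0,0,-0.46,-0.02,0]]]'
python3 - <<'E'
from fit import *
from rig import robot
for n in ("scene",):
    c=dict(robot.camera(n),fish=n=="wrist")
    f=7
    a=cv2.resize(c["color"][:,:,::-1],None,fx=f,fy=f,interpolation=cv2.INTER_CUBIC)
    x0,y0=(215,150)
    cv2.imwrite(f"pics/{n}11.png",a[y0*f:(y0+85)*f,x0*f:(x0+100)*f])
E
```

```text
time_s: 14.07
ee_pos: [0.485, -0.1656, 0.2067]
tool_rot: [-0.0, -0.004, 1.0, -0.0]
ft_force: [0.5, 0.2, -1.9]
grip_width: 0.0347
```

View pics/scene11.png

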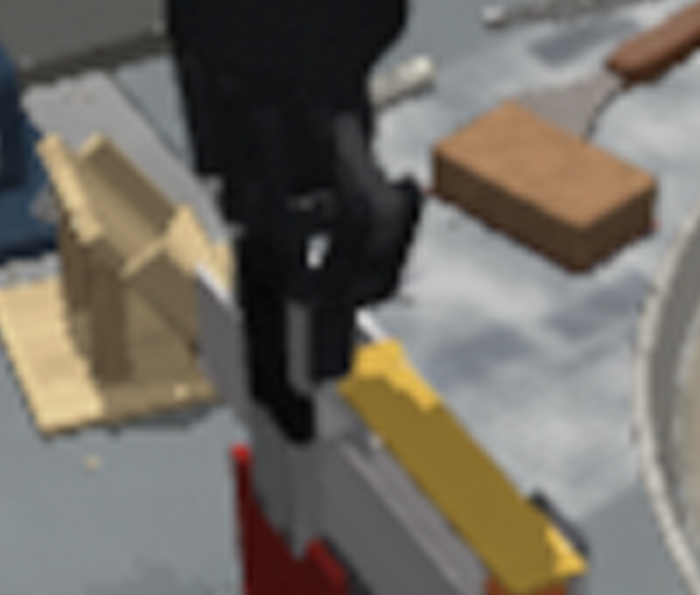

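```bash
python3 -m inch '[[[0,0,-0.05,0,0],[0,0,-0.14,0,0],[0,0,-0.23,0,0],[0,0,-0.32,0,0],[0,0,-0.41,0,0],[0,0,-0.5,0,0],[0,0,-0.59,0,0],[0,0,-0.68,0,0],[0,0,-0.75,0,0],[0,0,-0.78,0,0],[0,0,-0.78,0,0],[0,0,-0.78,0,0]]]'
```

```text
time_s: 15.12
ee_pos: [0.4857, -0.2423, 0.2068]
tool_rot: [-0.0, -0.005, 1.0, 0.0]
ft_force: [0.1, 0.7, -2.2]
grip_width: 0.035
```

```bash
python3 -m inch '[[[0,0,-0.02,0,0],[0,0,-0.04,0,0],[0,0,-0.05,0,0],[0,0,-0.06,0,0],[0,0,-0.06,0,0]]]'; python3 -m inch '[[[0,0,-0.01,0,0],[0,0,-0.02,0,0],[0,0,-0.02,0,0]]]'
```

```text
time_s: 15.53
ee_pos: [0.4859, -0.2483, 0.2069]
tool_rot: [-0.0, -0.005, 1.0, -0.0]
ft_force: [0.4, -0.5, -2.8]
grip_width: 0.0353
time_s: 15.78
ee_pos: [0.4858, -0.2496, 0.2069]
tool_rot: [0.0, -0.005, 1.0, 0.001]
ft_force: [-0.9, 4.9, -0.9]
grip_width: 0.0347
```

```bash
python3 -m inch '[[[0,0,-0.005,0.005,0],[0,0,-0.005,0.01,0],[0,0,-0.005,0.01,0]]]'
python3 - <<'E'
from fit import *
from rig import robot
c=dict(robot.camera("scene"))
f=7
a=cv2.resize(c["color"][:,:,::-1],None,fx=f,fy=f,interpolation=cv2.INTER_CUBIC)
x0,y0=(215,150)
cv2.imwrite("pics/scene12.png",a[y0*f:(y0+85)*f,x0*f:(x0+100)*f])
E
```

```text
time_s: 16.03
ee_pos: [0.4859, -0.2497, 0.2061]
tool_rot: [0.0, -0.006, 1.0, 0.001]
ft_force: [0.4, 7.8, 1.4]
grip_width: 0.035
```

View pics/scene12.png

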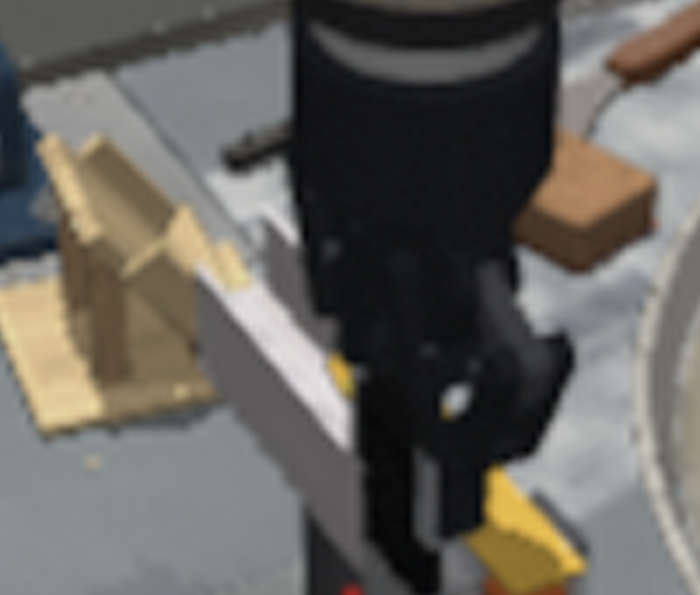

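```bash
python3 -m inch '[[[0.5,0,-0.005,0.01,0],[0.6,0,-0.005,0.01,0],[0.7,0,-0.005,0.01,0],[0.8,0,-0.005,0.01,0],[0.9,0,-0.005,0.01,0],[0.9,0,-0.005,0.01,0],[0.9,0,-0.005,0.01,0],[0.9,0,-0.005,-0.1,0],[0.9,0,-0.005,-0.3,0],[0.9,0,-0.005,-0.6,0],[0.9,0,-0.005,-0.9,0],[0.9,0,-0.005,-0.9,0],[0.9,0,-0.005,-0.9,0]]]'
python3 -m inch '[[[1,0.2,0,0,0],[1,0.5,0.3,0,0],[1,0.9,0.6,0,0],[1,0.9,0.9,0,0],[1,0.9,0.9,0,0]]]'
python3 -m inch '[[[1,0.3,0.3,0,0],[1,0.6,0.6,0,0],[1,0.9,0.9,0,0],[1,0.9,0.9,0,0],[1,0.9,0.9,0,0],[1,0.9,0.9,0,0],[1,0.9,0.9,0,0],[1,0.9,0.9,0,0]]]'
python3 - <<'E'
from fit import *
from rig import robot
for n in ("scene","top"):
    c=dict(robot.camera(n),fish=False);np.savez(f"f_{n}.npz",**c)
    f=6
    a=cv2.resize(c["color"][:,:,::-1],None,fx=f,fy=f,interpolation=cv2.INTER_CUBIC)
    x0,y0=(215,170) if n=="scene" else (260,170)
    cv2.imwrite(f"pics/{n}13.png",a[y0*f:(y0+95)*f,x0*f:(x0+125)*f])
    cv2.imwrite(f"pics/{n}13full.png",c["color"][:,:,::-1])
E
```

```text
time_s: 17.17
ee_pos: [0.4867, -0.2517, 0.2975]
tool_rot: [0.002, -0.005, 1.0, -0.001]
ft_force: [-0.1, 0.3, -0.5]
grip_width: 0.0767
time_s: 17.58
ee_pos: [0.3917, -0.1583, 0.2955]
tool_rot: [-0.001, -0.006, 1.0, 0.001]
ft_force: [0.9, -0.4, 0.5]
grip_width: 0.0852
time_s: 18.25
ee_pos: [0.3048, -0.0737, 0.2954]
tool_rot: [-0.0, -0.005, 1.0, 0.0]
ft_force: [0.7, -0.0, -0.0]
grip_width: 0.0851
```

View pics/scene13.png

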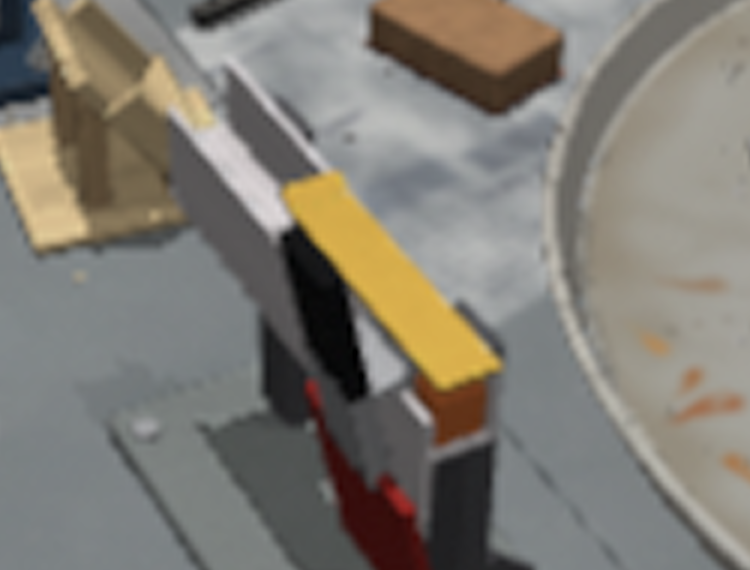

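View pics/top13.png

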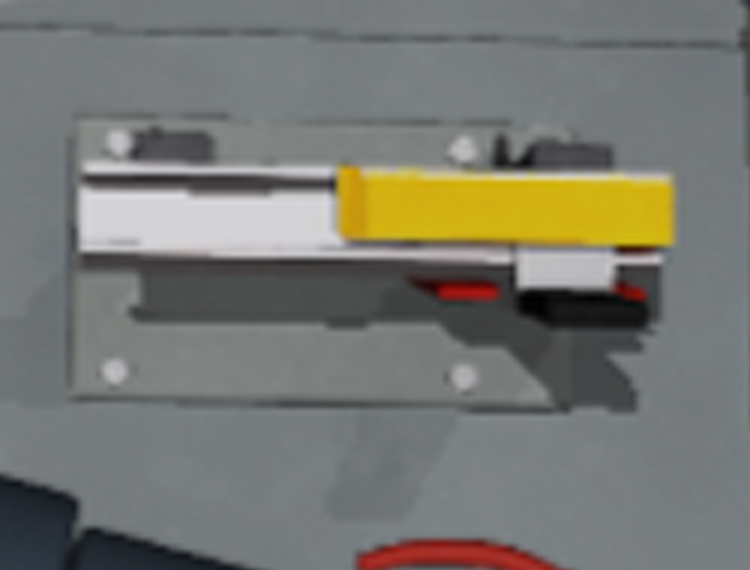

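View pics/top13full.png

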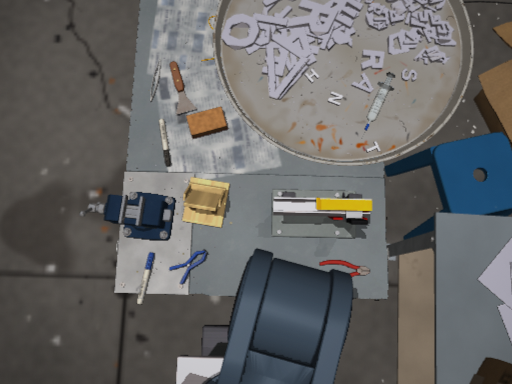

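```bash
python3 - <<'E'
from fit import *
z=np.load("f_top.npz");k={"mtx":z["mtx"],"T":z["T"],"fish":False}
r=R.from_euler("z",np.radians(.49)).as_matrix()
P=np.array([[-5,-54,181],[-5,-90,181],[-2,-110,175],[-2,110,175]])/1000@r.T+[.4959,-.1786,0]
print(((proj(k,P)+.5-[260,170])*6).round(0))
from rig import robot
s=robot.sense();print(s["time_s"],s["ft_force"])
E
```

```text
[[523. 270.]
 [619. 272.]
 [669. 268.]
 [ 84. 256.]]
18.35 [-0.47578773  0.13285244 -0.42772269]
```

```bash
python3 -m inch '[[[1,-0.25,-0.3,0,0],[1,-0.5,-0.6,0,0],[1,-0.5,-0.9,0,0],[1,-0.5,-0.9,0,0],[1,-0.5,-0.9,0,0]]]'
python3 -m inch '[[[1,-0.15,-0.3,0,0],[1,-0.3,-0.6,0,0],[1,-0.3,-0.8,0,0],[1,-0.3,-0.8,0,0],[1,-0.3,-0.8,0,0],[1,-0.3,-0.8,0,0]]]'
python3 - <<'E'
from fit import *
from rig import robot
c=robot.camera("wrist");a=c["color"][:,:,::-1]
cv2.imwrite("pics/w14.png",cv2.resize(a,(800,600)))
E
```

```text
time_s: 18.77
ee_pos: [0.3551, -0.1641, 0.295]
tool_rot: [-0.001, -0.003, 1.0, 0.0]
ft_force: [0.0, 1.4, -0.5]
grip_width: 0.0853
time_s: 19.27
ee_pos: [0.3855, -0.2414, 0.2957]
tool_rot: [-0.0, -0.005, 1.0, 0.0]
ft_force: [-0.2, -0.1, -0.1]
grip_width: 0.0855
```

View pics/w14.png

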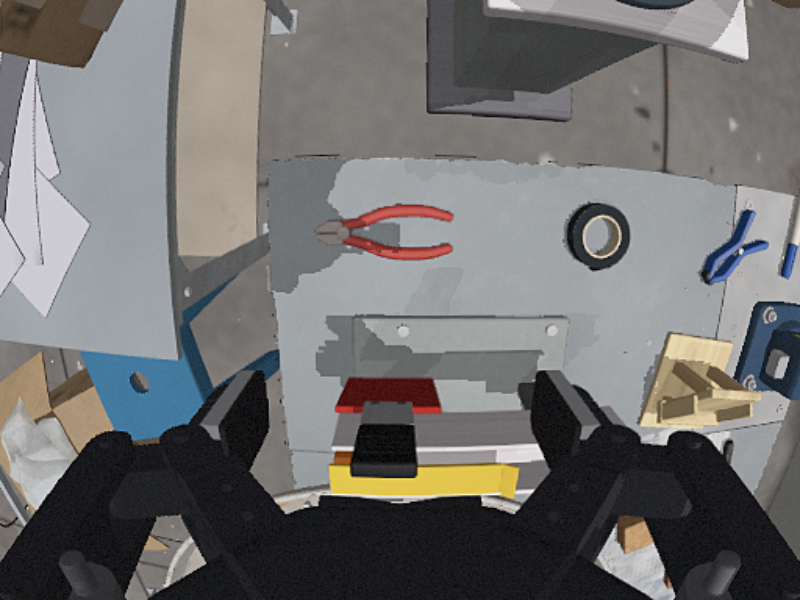

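```bash
python3 -m inch '[[[1,-0.1,-0.3,0,0],[1,-0.2,-0.6,0,0],[1,-0.2,-0.95,0,0],[1,-0.2,-0.95,0,0],[1,-0.2,-0.95,0,0],[1,-0.2,-0.95,0,0]]]'
python3 - <<'E'
from fit import *
from rig import robot
c=robot.camera("wrist");a=c["color"][:,:,::-1]
cv2.imwrite("pics/w15.png",cv2.resize(a[230:330,200:330],None,fx=6,fy=6,interpolation=cv2.INTER_CUBIC))
E
```

```text
time_s: 19.82
ee_pos: [0.4066, -0.3361, 0.296]
tool_rot: [-0.0, -0.005, 1.0, 0.0]
ft_force: [-0.7, -0.3, -0.3]
grip_width: 0.0854
```

View pics/w15.png

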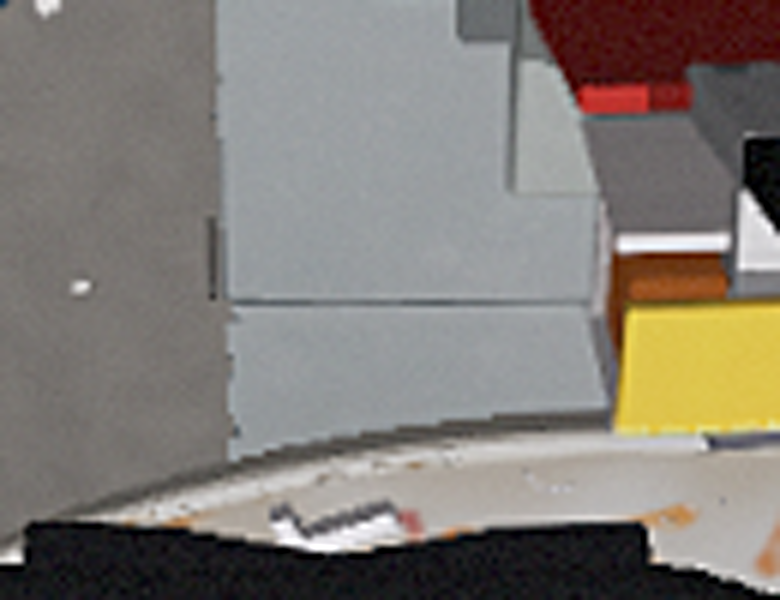

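```bash
python3 - <<'E'
from rig import robot
print(robot.job_done(), robot.sense()["time_s"])
E
```

```text
the job is handed in; nothing more can be done
the job is handed in; nothing more can be done
```

The carrier with the red blank is hanging on the rail, with its hook seated behind the lip, under the keeper strip and against the orange stop. The gripper is open and clear of everything, and I handed the job in at about 20 s.

- **Turning the carrier upright:** The tool can only point straight down, so I gripped the tab across its width and drew the carrier out of the stand at its 35° lean. I then pressed its foot against the stand's posts, with about 5 N, until it turned upright in the grip.
- **Seating the hook:** I took it over the lip at the open end, near rail y = 60 mm. It met the lip's top edge within about 1 mm of the expected height. The largest upward reading was about 10 N, when I lowered it a last millimetre onto the lip.
- **Sliding to the stop:** I slid it along until the stop pushed back with 5–8 N, within 1 mm of where the stop was expected, and then opened the gripper.

**Last checks:**
- A close wrist view shows no gap between the hook arm and the orange stop.
- The top view puts the hook at the stop within about 1 mm of measuring error.
- The carrier now hangs tilted a few degrees, with its tab towards the robot. I take this to be its natural hang, because its weight sits in front of the lip.
- The cutters, clamp, tape roll and sanding block look unmoved in the last pictures.
- The hand-in call printed "the job is handed in; nothing more can be done" twice and gave no verdict.

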